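# Open the moisture analyser by its push latch and load the crucible

### The job

Press the black release key of the moisture analyser slowly and gently, no harder than it takes, until the latch lets go and the lid springs fully open by itself; keep clear of the lid and do not touch it. Then stand the porcelain crucible upright in the round recess that the lid covered, set down gently, and let go. Leave the dish, the steel cup and the spoon where they are.

Things in the scene. Friction and masses are not known exactly. Their poses are not given: they have to be found in the camera images.
- analyser: Fixed white moisture analyser. Origin at bench level under the recess centre, z up. Own frame, mm: housing x -115..115, y -140..70; deck 75 above the bench, rear ridge (x 67..115) rising to 105. The shut grey lid covers x -65..65, y -62..72 and stands 59 above the deck. The release key is on the -y shoulder. More than 16 N from the hand on any part of it is too much.
- key_place (a point): Point at deck height in the centre of the release key's opening; axes as the analyser's. The key is a black bar 40 mm along x, 24 along y, rounded across y. Its top stands anywhere from 9 to 22 mm above this point; this differs each time and is not measured: find it by touch. It goes down and springs back when let go.
- key_opening_edge (a point): Point 20 mm from key_place along +x, at deck height. Feel of the key: about 3 to 5 N at first touch, rising some 1 N per mm, plus an oil damper (1 N per 10 mm/s of pressing speed). The catch lets go about 5 to 7 mm down, at 6 to 11 N; a hard stop follows at 7 mm, so push on slowly and stop as soon as the lid moves.
- catch_foot (a point): Point at deck height under the steel catch between key and lid, 44 mm from key_place toward +y; axes as the analyser's. The catch is 24 mm wide along x, 19 mm high above the deck and spans 3 mm toward the key and 9 mm toward the lid from this point; it tips back up to 5 mm toward the key while the key goes down.
- lid (a joint): Angle of the lid in rad: about 0 shut and latched, about 1.9 fully open. It hinges along the analyser's x axis at its +y edge (y 72 mm, deck height). Once unlatched, a damped spring swings it up and over toward +y within 1 to 2 s and holds it there.
- lid_shell: The grey domed lid, 130 x 134 mm and 58 mm high, with a small steel tongue on its free edge. Origin on the hinge line, mid-length; when shut its own axes equal the analyser's, and it lies along -y from the origin.
- recess (a point): Centre of the mouth of the round recess in the deck, at deck height (75 mm above the bench); axes as the analyser's. The recess is 35 mm in diameter and 8 mm deep, flat-floored; under the lid until that is open.
- crucible_mid (a point): Centre of the porcelain crucible, half-way up (22.5 mm above its underside); own z up along its axis. Tall white cup 45 mm high: foot 28 mm in diameter, widening to 38 mm at 18 mm up and straight from there to the rim; wall 3 mm, open top, about 60 g.
- dish: Bystander: wide shallow white porcelain dish, 72 mm across, 26 mm high; origin at its underside. Leave alone.
- mix_cup: Bystander: tall steel mixing cup, 80 mm across the rim, 140 mm high; origin at its underside. Leave alone.
- spoon: Bystander: steel spoon lying on the bench. Leave alone.
There are look-alikes about, which are no part of the job. What is shaped like the part that bears crucible_mid but red is not meant.

How it is judged (in metres and radians):
On the way, in this order (a step that is already met when the one before it is completed fails the run):
1. the lid has sprung fully open (beyond 1.7 rad) (value of joint lid above 1.7 rad), for 0.2 s.
2. the crucible stands in the recess (horizontal distance between crucible_mid and recess below 0.006 m and z of crucible_mid in the frame of recess below 0.0175 m), for 0.2 s.
At the end, for the whole second after the job is handed in: The lid is open beyond 1.7 rad and the crucible stands in the recess, let go: its axis within 6 mm of the recess centre, its underside within 3 mm of the recess floor, upright within 0.1 rad (all of step 2 and value of joint lid above 1.7 rad and z of crucible_mid in the frame of recess above 0.0115 m and angle between crucible_mid's own z axis and vertical below 0.1 rad); the robot touches nothing.
It fails at once if the robot touches the lid (over 0.5 N) (contact force between any of the arm, the fingers and lid_shell above 0.5 N).
It fails at once if the robot presses on the analyser, its key included, with more than 16 N (contact force between any of the arm, the fingers and analyser above 16 N).
It fails at once if the crucible is set on the analyser with more than 40 N (contact force between anything else and analyser above 40 N).
It fails at once if the dish, the steel cup or the spoon is moved by more than 15 mm (distance of any of dish, mix_cup, spoon from where it was at the start of the episode above 0.015 m).
It also fails if it takes over 54 s, if anything falls off the work surface, if the arm or the gripper's body presses on something with over 40 N, if the wrist force passes 120 N, or if a joint passes its speed limit or range.

### The arm

A 6-joint arm with a two-finger parallel gripper is mounted at the origin on the work surface. World frame = base frame: x ahead of the robot, y to its left, z up, the work surface at z = 0. Lengths are in m, angles in degrees, forces in N, time in s.
With the tool pointing down it reaches from about 0.325 to 0.775 m from the base axis. Payload 5.5 kg.
Tool frame: the origin (TCP) lies between the finger pads; the fingertips stand 8 mm ahead of it and the grasp point (between the pads) lies 11 mm behind it (arm.tip_reach is the distance from the TCP to the fingertips, in m); z points along the fingers, x is the direction in which the jaws open and shut, and the axes are right-handed (so a half turn about z gives the same grasp; the last joint's range is limited). The gripper opens to 85 mm and grips with 20 to 120 N. Pads are 22 mm wide; open, the fingers measure 114 mm over their backs; the gripper's body (76 mm by 85 mm) begins 54 mm behind the grasp point. The pads swing forward as they close: fully open they stand 13 mm farther back than shut.
Start: joints at [-68.738, 5.22, 70.514, -0, 104.267, -3.249], TCP at [0.249, -0.546, 0.239] pointing down, gripper open.
Joint ranges: [-164.24, 164.24], [-49.07, 125.15], [9.68, 141.18], [-86.29, 266.29], [3.28, 154.24], [-151.56, 151.56]. Speed limits (degrees/s): [147.25, 147.25, 172.46, 180, 180, 180].

### API

Orientations are given as [roll, pitch, yaw] about the fixed x, y, z axes, in that order (R = Rz(yaw) Ry(pitch) Rx(roll)).
In Python, from workcell import readout, camera, arm gives the robot as it stands.
- The arm moves only by the shell command python3 -m inch 'ROWS' [FORCE]. ROWS is a JSON object of lists of equal length, an entry for each row: "linear": the shift along the tool's x, y, z in mm, a list of three; "twist": the turn about the tool's z in rad; "claw": the finger opening in mm, from 0 to 85.4. A call has 1 to 10 rows; each row is the pose to reach, as a shift and turn from the pose commanded when the call began, along the tool's axes at that moment; what a row does not reach only later rows make up. A row lasts 1/8 s, in which the tool goes at most 62.5 mm and 10.7 degrees, less where a joint would pass 70% of its speed; a pose out of reach is approached as far as the arm can. A call with a gripper value outside its range is refused whole. The fingers move at their own pace and stop on an object; FORCE is the grip in N (left out, the last holds). Time passes only in rows, so rows that repeat a pose let the fingers close. It gives the time, the measured TCP pose, the force and the opening at its end, in the units of the state.
- readout.read_state(): the state, without advancing time (a new reading comes with each control period).
- camera(name): name is "scene" or "top"; returns a dict with "image" (480x640x3 uint8, red, green, blue), "K" (3x3 intrinsics, pixels), "xyz" and "orientation" of the camera in the world. Camera axes: x right, y down, z forward; pixel columns grow to the right and rows downward; lengths in m; the calibration is good to about 2 mm. A picture is of the moment at which its call begins. There is no depth.
- arm.close_job(): hands the job in, once; it reports no verdict.
The state is a dict: "t": time; "joints": joint angles; "qvel": joint speeds; "tau": joint torques, N m; "position": TCP position; "orientation": TCP orientation; "ft_force": force on the tool from outside, world axes, zero at the start; "wrist_torque": the same for the moment, N m; "width": finger opening in m.
Only numpy, scipy, OpenCV 4.12 (cv2) and the standard library are available. Lean on these libraries where they do the work, as an engineer would, in place of code of your own. Each camera call takes 0.05 s, during which the arm holds its last target.

## Working session

There is one attempt and no reset: what is moved stays moved. The work goes in short steps, Python scripts to look and compute and a shell command to move; the robot and the scene stay as the last step left them, time stands still between calls to the robot, and variables do not carry over. Pictures are saved under pics/ and viewed, and the job is handed in when it is done.

```bash
ls; mkdir -p pics; python3 - <<'E'
from workcell import readout, camera, arm
import cv2
print(readout.read_state())
for n in("scene","top"):
    c=camera(n); print(n,c["K"],c["xyz"],c["orientation"])
    cv2.imwrite(f"pics/{n}0.png",c["image"][:,:,::-1])
E
```

```text
pics
{'t': 0.0, 'joints': array([-6.87386983e+01,  5.26465311e+00,  7.05845024e+01,  9.08518025e-04,
        1.04265564e+02, -3.24795661e+00]), 'qvel': array([ 0.00311155, -0.01848131, -0.03963904, -0.04416592,  0.10162425,
       -0.0283847 ]), 'tau': array([-6.39669361e-04, -4.58727407e+01, -4.18023777e+01,  8.73416343e-05,
        1.17537464e-02,  2.54660421e-05]), 'position': array([ 0.2488157 , -0.54567941,  0.23810885]), 'orientation': array([-1.79992621e+02,  1.14485393e-01, -6.54905114e+01]), 'ft_force': array([ 0.11927918, -0.31305118, -0.3378062 ]), 'wrist_torque': array([-0.02190174, -0.03627799, -0.00881564]), 'width': 0.08575258206916662}
scene [[609.75336686   0.         315.95588946]
 [  0.         609.75336686 237.89721441]
 [  0.           0.           1.        ]] [ 1.23354305 -0.89777941  0.96927764] [-127.60272746   -0.84117609   39.56617736]
top [[612.9599541    0.         326.64548336]
 [  0.         612.9599541  238.15627146]
 [  0.           0.           1.        ]] [0.32250792 0.0221943  1.33331954] [-1.71355320e+02  8.60896736e-02 -9.04871760e+01]
```

View pics/scene0.png

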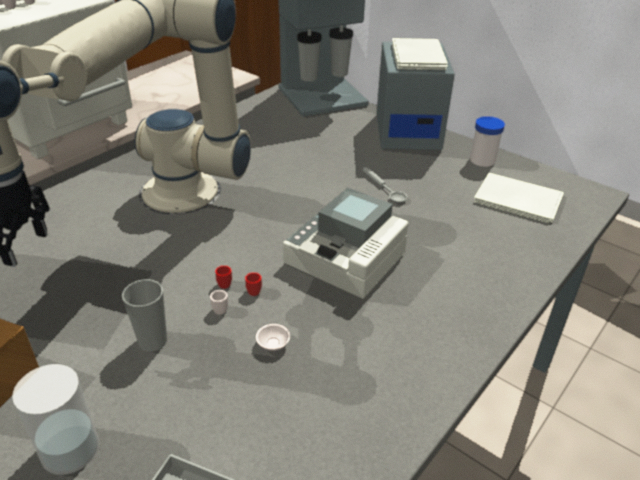

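View pics/top0.png

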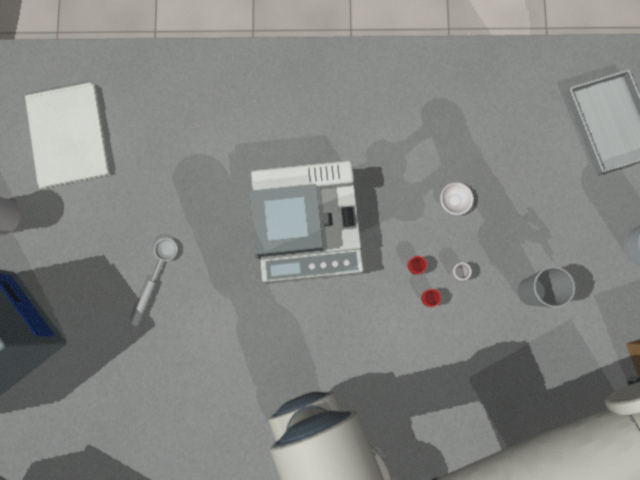

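```bash
python3 - <<'E'
import cv2,numpy as np
t=cv2.imread("pics/top0.png"); s=cv2.imread("pics/scene0.png")
a=cv2.resize(t[150:290,235:375],(560,560),interpolation=cv2.INTER_CUBIC)
cv2.imwrite("pics/c1.png",a)
b=cv2.resize(t[240:320,395:495],(400,320),interpolation=cv2.INTER_CUBIC)
c=cv2.resize(s[255:335,190:290],(400,320),interpolation=cv2.INTER_CUBIC)
cv2.imwrite("pics/c2.png",np.hstack([b,c]))
cv2.imwrite("pics/c3.png",cv2.resize(s[180:300,275:415],(700,600),interpolation=cv2.INTER_CUBIC))
E
```

```text
(no output)
```

View pics/c1.png

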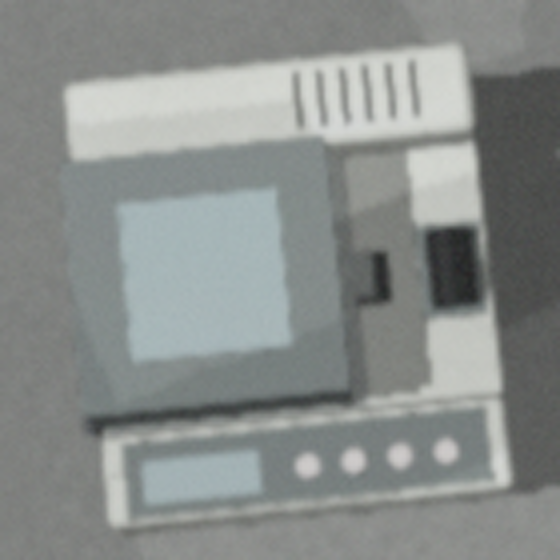

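View pics/c2.png

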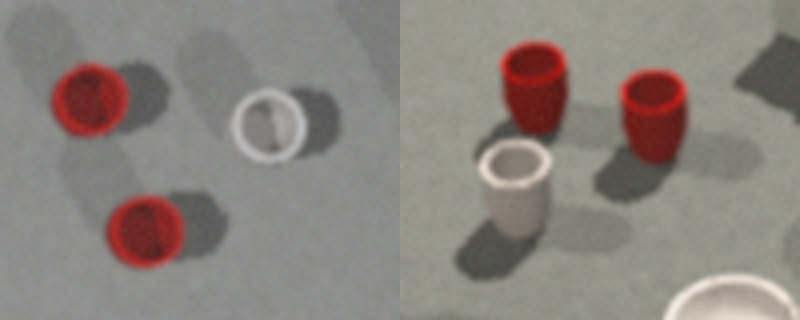

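View pics/c3.png

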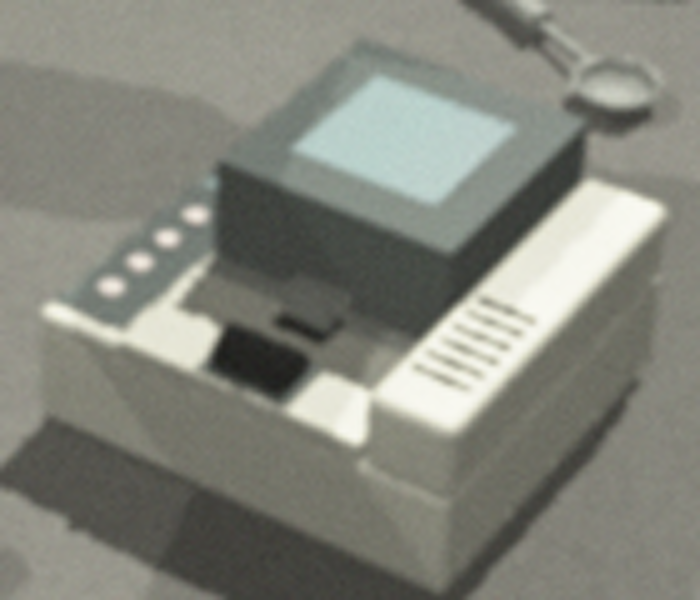

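```bash
cat > h.py <<'E'
import numpy as np,cv2
from scipy.spatial.transform import Rotation as R
from scipy.optimize import least_squares
CAM={"scene":([[609.75336686,0,315.95588946],[0,609.75336686,237.89721441],[0,0,1]],[1.23354305,-0.89777941,0.96927764],[-127.60272746,-0.84117609,39.56617736]),
"top":([[612.9599541,0,326.64548336],[0,612.9599541,238.15627146],[0,0,1]],[0.32250792,0.0221943,1.33331954],[-171.355320,0.0860896736,-90.4871760])}
def ray(n,uv):
    K,p,o=CAM[n]; d=R.from_euler("xyz",o,degrees=True).apply(np.linalg.solve(np.array(K),[uv[0],uv[1],1])); return np.array(p),d
def onz(n,uv,z):
    p,d=ray(n,uv); return p+d*(z-p[2])/d[2]
def proj(n,P):
    K,p,o=CAM[n]; c=R.from_euler("xyz",o,degrees=True).inv().apply(np.atleast_2d(P)-p); q=c@np.array(K).T; return q[:,:2]/q[:,2:]
def tri(rs):
    A=np.zeros((3,3));b=np.zeros(3)
    for p,d in rs:
        d=d/np.linalg.norm(d);M=np.eye(3)-np.outer(d,d);A+=M;b+=M@p
    return np.linalg.solve(A,b)
E
cat > a.py <<'E'
from h import *
T=lambda u,v:(235+u/4-.375,150+v/4-.375); S=lambda u,v:(275+u/5-.4,180+v/5-.4)
C=[("top",T(66,87),(115,70,105)),("top",T(463,45),(115,-140,105)),("top",T(470,132),(67,-140,105)),("top",T(73,160),(67,70,105)),
("scene",S(455,432),(115,-140,105)),("scene",S(667,210),(115,70,105)),("scene",S(372,393),(67,-140,105)),("scene",S(440,592),(115,-140,0)),("scene",S(42,420),(-115,-140,0))]
def pt(q,m):
    c,s=np.cos(q[2]),np.sin(q[2]);m=np.array(m)/1000;return np.array([q[0]+c*m[0]-s*m[1],q[1]+s*m[0]+c*m[1],m[2]])
f=lambda q:np.concatenate([(proj(n,pt(q,m))[0]-uv) for n,uv,m in C])
r=least_squares(f,[.45,.05,0],loss="soft_l1")
q=r.x;print(q,np.degrees(q[2]));print(f(q).reshape(-1,2).round(1))
for n in("top",):
    print("recess",proj(n,pt(q,(0,0,75))))
for uv in (T(428,230),T(476,224),T(484,303),T(436,310)):
    for z in(.075,.09): 
        w=onz("top",uv,z);d=w[:2]-q[:2];c,s=np.cos(q[2]),np.sin(q[2]);print("key",z,w.round(4),(np.array([c*d[0]+s*d[1],-s*d[0]+c*d[1]])*1000).round(1))
for uv in (S(222,325),S(310,353),S(208,368),S(280,397)):
    for z in(.075,.09): 
        w=onz("scene",uv,z);d=w[:2]-q[:2];c,s=np.cos(q[2]),np.sin(q[2]);print("keyS",z,w.round(4),(np.array([c*d[0]+s*d[1],-s*d[0]+c*d[1]])*1000).round(1))
for uv in (T(374,252),T(388,250),T(390,300),T(360,302)):
    w=onz("top",uv,.094);d=w[:2]-q[:2];c,s=np.cos(q[2]),np.sin(q[2]);print("catch",(np.array([c*d[0]+s*d[1],-s*d[0]+c*d[1]])*1000).round(1))
E
python3 a.py
python3 - <<'E'
from h import *
# crucible: white ring
t=cv2.imread("pics/top0.png");s=cv2.imread("pics/scene0.png")
for n,im,(x0,y0,x1,y1),th in(("top",t,(448,257,476,285),150),("scene",s,(207,286,231,301),170)):
    m=(im[y0:y1,x0:x1].min(2)>th).astype(np.uint8)
    cs,_=cv2.findContours(m,cv2.RETR_EXTERNAL,cv2.CHAIN_APPROX_NONE);c=max(cs,key=cv2.contourArea)
    e=cv2.fitEllipse(c);uv=(e[0][0]+x0,e[0][1]+y0);print(n,uv,e[1],onz(n,uv,.045))
E
```

```text
[0.545451   0.09852335 0.09907468] 5.676561208029562
[[-1.3 -1.4]
 [ 0.7 -1.6]
 [ 1.6 -0.8]
 [-0.9  2.9]
 [-0.2 -0.8]
 [ 1.  -2.2]
 [-2.1 -0.9]
 [-0.1  2. ]
 [-0.9 -0.3]]
recess [[290.02231614 223.4698631 ]]
key 0.075 [ 0.5792 -0.0094  0.075 ] [  22.9 -110.8]
key 0.09 [ 0.5762 -0.0091  0.09  ] [  19.9 -110.1]
key 0.075 [ 0.5822 -0.0346  0.075 ] [  23.4 -136.1]
key 0.09 [ 0.5791 -0.0339  0.09  ] [  20.4 -135.1]
key 0.075 [ 0.5402 -0.0381  0.075 ] [ -18.7 -135.5]
key 0.09 [ 0.5376 -0.0374  0.09  ] [ -21.2 -134.5]
key 0.075 [ 0.5367 -0.0131  0.075 ] [ -19.7 -110.2]
key 0.09 [ 0.5342 -0.0127  0.09  ] [ -22.2 -109.5]
keyS 0.075 [ 0.526  -0.0096  0.075 ] [ -30.  -105.7]
keyS 0.09 [ 0.5379 -0.0245  0.09  ] [ -19.7 -121.7]
keyS 0.075 [0.5708 0.0009 0.075 ] [ 15.6 -99.7]
keyS 0.09 [ 0.5819 -0.0142  0.09  ] [  25.2 -115.8]
keyS 0.075 [ 0.5416 -0.0389  0.075 ] [ -17.4 -136.3]
keyS 0.09 [ 0.5532 -0.0533  0.09  ] [  -7.3 -151.8]
keyS 0.075 [ 0.5803 -0.0336  0.075 ] [  21.6 -134.9]
keyS 0.09 [ 0.5912 -0.0481  0.09  ] [  31.  -150.4]
catch [ 10.6 -81. ]
catch [ 10.9 -88.3]
catch [-15.2 -86.5]
catch [-14.5 -71.1]
top (461.45352268218994, 271.08607387542725) (17.785907745361328, 18.028697967529297) [ 0.44569183 -0.26110764  0.045     ]
scene (218.5618772506714, 295.4538450241089) (9.772561073303223, 15.96308708190918) [ 0.44902057 -0.2642978   0.045     ]
```

```bash
cat >> h.py <<'E'
def shift(st,target,yaw=None):
    "tool-frame mm shift & twist from current measured pose"
    Rm=R.from_euler("xyz",st["orientation"],degrees=True)
    d=Rm.inv().apply(np.array(target)-st["position"])*1000
    x=Rm.as_matrix()[:,0]; y0=np.degrees(np.arctan2(x[1],x[0]))
    tw=None if yaw is None else -np.radians((yaw-y0+180)%360-180)
    return d.round(1),tw
E
python3 - <<'E'
from workcell import readout,arm
from h import *
s=readout.read_state();print(arm.tip_reach,[a for a in dir(arm) if a[0]!='_'])
print(shift(s,[.558,-.024,.20],5.7))
print(onz("top",(417,265),.045),onz("top",(431,298),.045),onz("top",(553,287),.14))
E
```

```text
0.008 ['PlanningError', 'close_job', 'tip_reach']
(array([-346.4, -497.7,   38.9]), np.float64(-1.2425129756284583))
[ 0.45939187 -0.16781758  0.045     ] [ 0.38970913 -0.19500186  0.045     ] [ 0.40403185 -0.41687741  0.14      ]
```

```bash
python3 -m inch '{"linear":[[-20,-29,0],[-55,-79,0],[-95,-136,0],[-135,-194,0],[-175,-251,0],[-215,-309,0],[-255,-366,5],[-290,-417,10],[-320,-460,15],[-335,-481,20]],"twist":[-0.1,-0.25,-0.4,-0.55,-0.7,-0.85,-1.0,-1.12,-1.2,-1.2425],"claw":[0,0,0,0,0,0,0,0,0,0]}' 40
python3 - <<'E'
from workcell import readout
from h import *
s=readout.read_state();print(s["ft_force"],s["width"]);print(shift(s,[.558,-.024,.112],5.7))
E
```

```text
t: 1.35
position: [0.5483, -0.0393, 0.2188]
orientation: [-180.0, 0.0, 5.9]
ft_force: [1.0, -1.2, 0.1]
width: 0.0001
[ 0.95990168 -1.18547301  0.05694854] 8.496293767829885e-05
(array([ 11.2, -14.2, 106.8]), np.float64(0.002773634619958978))
```

```bash
python3 -m inch '{"linear":[[8,-10,10],[11,-14,30],[11,-14,50],[11,-14,70],[11,-14,82],[11,-14,90],[11,-14,90]],"twist":[0,0.003,0.003,0.003,0.003,0.003,0.003],"claw":[0,0,0,0,0,0,0]}'
python3 - <<'E'
from workcell import readout,camera
from h import *
for n,(x0,y0,x1,y1) in(("scene",(275,150,415,290)),("top",(235,150,375,290))):
    im=camera(n)["image"][:,:,::-1]; cv2.imwrite(f"pics/k_{n}.png",cv2.resize(im[y0:y1,x0:x1],(560,560),interpolation=cv2.INTER_CUBIC))
s=readout.read_state();print(s["position"],s["orientation"],s["ft_force"])
E
```

```text
t: 2.22
position: [0.5569, -0.0268, 0.1289]
orientation: [-180.0, 0.0, 5.5]
ft_force: [0.6, 0.0, -0.1]
width: 0.0001
[ 0.5574615  -0.02664427  0.13003326] [ 1.79986853e+02 -6.66256328e-02  5.52493844e+00] [-0.0418872   0.04748209  0.39398829]
```

View pics/k_scene.png

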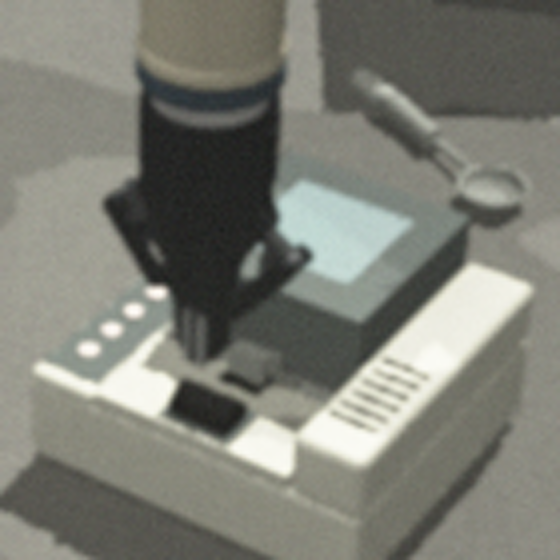

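View pics/k_top.png

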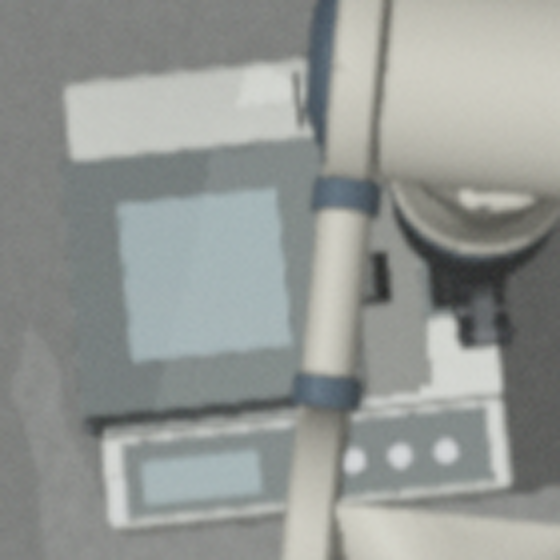

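```bash
python3 - <<'E'
from workcell import readout
from h import *
s=readout.read_state();p=s["position"].copy();print(p)
for z in(.122,.1,.09,.08): print(z,(proj("scene",[p[0],p[1],z])[0]-[275,150])*4+1.5)
E
```

```text
[ 0.5574615  -0.02664427  0.13003326]
0.122 [202.61521337 351.41499206]
0.1 [201.69755002 381.70892811]
0.09 [201.28620608 395.28822966]
0.08 [200.87840666 408.75051925]
```

```bash
python3 -m inch '{"linear":[[0,0,5],[0,0,10],[0,0,15],[0,0,18],[0,0,20],[0,0,20]],"twist":[0,0,0,0,0,0],"claw":[0,0,0,0,0,0]}'
python3 -m inch '{"linear":[[0,0,1],[0,0,2],[0,0,3]],"twist":[0,0,0],"claw":[0,0,0]}'
```

```text
t: 3.08
position: [0.5571, -0.0266, 0.1091]
orientation: [-180.0, 0.0, 5.5]
ft_force: [-0.1, 0.2, 0.2]
width: 0.0002
t: 3.45
position: [0.5572, -0.0266, 0.1063]
orientation: [180.0, -0.0, 5.5]
ft_force: [-0.7, 0.3, -0.7]
width: 0.0001
```

```bash
python3 -m inch '{"linear":[[0,0,1],[0,0,2]],"twist":[0,0],"claw":[0,0]}'
```

```text
t: 3.7
position: [0.5572, -0.0265, 0.1042]
orientation: [-180.0, -0.0, 5.5]
ft_force: [0.5, -0.5, 0.1]
width: 0.0002
```

```bash
python3 -m inch '{"linear":[[0,0,1],[0,0,2]],"twist":[0,0],"claw":[0,0]}'
```

```text
t: 3.95
position: [0.5571, -0.0266, 0.1022]
orientation: [-180.0, 0.0, 5.5]
ft_force: [0.3, -0.7, -0.3]
width: 0.0002
```

Tip is at z 0.094, with no contact yet. The force noise is about 0.5 N.

```bash
python3 -m inch '{"linear":[[0,0,1],[0,0,1.5]],"twist":[0,0],"claw":[0,0]}'
```

```text
t: 4.2
position: [0.5571, -0.0266, 0.1007]
orientation: [-180.0, 0.0, 5.5]
ft_force: [-0.1, 0.1, -0.2]
width: -0.0001
```

```bash
python3 -m inch '{"linear":[[0,0,0.7],[0,0,1.4]],"twist":[0,0],"claw":[0,0]}'
```

```text
t: 4.45
position: [0.5573, -0.0266, 0.0996]
orientation: [180.0, -0.0, 5.5]
ft_force: [-0.9, 0.3, 3.4]
width: 0.0001
```

```bash
python3 -m inch '{"linear":[[0,0,0.7],[0,0,1.4]],"twist":[0,0],"claw":[0,0]}'
```

```text
t: 4.7
position: [0.5574, -0.0269, 0.0988]
orientation: [179.9, -0.1, 5.5]
ft_force: [-1.7, -2.4, 5.5]
width: -0.0
```

```bash
python3 -m inch '{"linear":[[0,0,-2],[0,0,-4],[0,-2,-4],[0,-3,-4],[0,-3,-3],[0,-3,-2.5]],"twist":[0,0,0,0,0,0],"claw":[0,0,0,0,0,0]}'
python3 -m inch '{"linear":[[0,0,0.7],[0,0,1.4]],"twist":[0,0],"claw":[0,0]}'
```

```text
t: 5.45
position: [0.5568, -0.0235, 0.1003]
orientation: [-180.0, 0.0, 5.5]
ft_force: [0.6, 0.6, -0.2]
width: 0.0002
t: 5.7
position: [0.5569, -0.0236, 0.0995]
orientation: [180.0, -0.0, 5.5]
ft_force: [-1.2, -0.1, 4.4]
width: -0.0
```

```bash
python3 -m inch '{"linear":[[0,0,0.6],[0,0,1.2]],"twist":[0,0],"claw":[0,0]}'
```

```text
t: 5.95
position: [0.5571, -0.024, 0.0986]
orientation: [179.9, -0.0, 5.5]
ft_force: [-1.0, -2.5, 5.3]
width: 0.0001
```

```bash
python3 -m inch '{"linear":[[0,0,0.5],[0,0,1.0]],"twist":[0,0],"claw":[0,0]}'; python3 -m inch '{"linear":[[0,0,0.5],[0,0,1.0]],"twist":[0,0],"claw":[0,0]}'
```

```text
t: 6.2
position: [0.5571, -0.0244, 0.0978]
orientation: [179.9, -0.1, 5.5]
ft_force: [-1.2, -3.1, 6.0]
width: -0.0002
t: 6.45
position: [0.5572, -0.0248, 0.097]
orientation: [179.9, -0.1, 5.5]
ft_force: [-1.5, -4.3, 7.1]
width: -0.0001
```

```bash
python3 -m inch '{"linear":[[0,0.5,0],[0,1.0,0]],"twist":[0,0],"claw":[0,0]}'
```

```text
t: 6.7
position: [0.5572, -0.0251, 0.0967]
orientation: [179.9, -0.1, 5.5]
ft_force: [-2.0, -0.3, 4.9]
width: 0.0004
```

```bash
python3 - <<'E'
from workcell import readout,camera
from h import *
for n,(x0,y0,x1,y1) in(("scene",(285,190,385,290)),):
    im=camera(n)["image"][:,:,::-1]; cv2.imwrite(f"pics/k2_{n}.png",cv2.resize(im[y0:y1,x0:x1],(600,600),interpolation=cv2.INTER_CUBIC))
for i in range(1):
    s=readout.read_state();print(s["position"],s["orientation"],s["ft_force"],s["wrist_torque"])
E
```

```text
[ 0.55716149 -0.02507908  0.09665793] [ 1.79950701e+02 -4.87352992e-02  5.50765362e+00] [-1.71790007 -1.89124224  5.18301379] [-0.28870505  0.32420782 -0.01531032]
```

View pics/k2_scene.png

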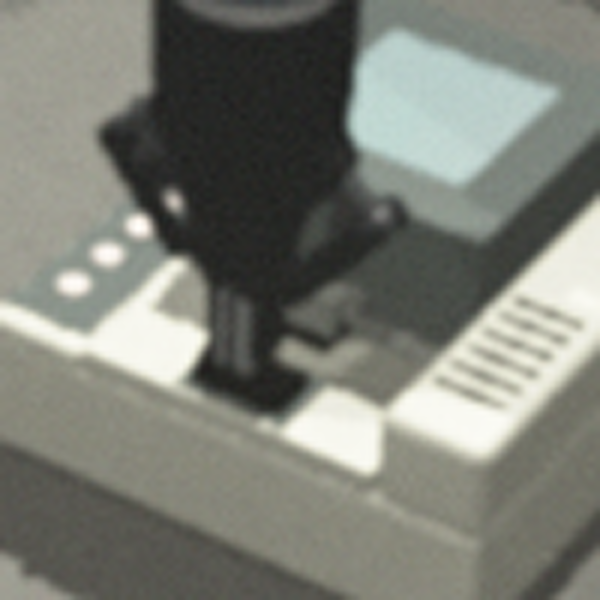

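The finger sits on the key (crop 235,375), clear of the catch and lid. I'll keep pressing slowly and ease the side load as I go.

```bash
python3 -m inch '{"linear":[[0,0.2,0.5],[0,0.5,1.0]],"twist":[0,0],"claw":[0,0]}'
```

```text
t: 7.0
position: [0.5572, -0.0255, 0.0958]
orientation: [179.9, -0.1, 5.5]
ft_force: [-2.6, -1.4, 6.3]
width: -0.0
```

```bash
python3 -m inch '{"linear":[[0,0.2,0.5],[0,0.5,1.0]],"twist":[0,0],"claw":[0,0]}'
```

```text
t: 7.25
position: [0.5573, -0.026, 0.0948]
orientation: [180.0, -0.1, 5.5]
ft_force: [-2.7, -0.8, 6.3]
width: 0.0001
```

```bash
cat > lid.py <<'E'
from workcell import readout,camera
from h import *
im=camera("scene")["image"][:,:,::-1].astype(int); r=cv2.imread("pics/k_scene.png")
a=im[190:225,345:390]; cv2.imwrite("pics/lidnow.png",a)
b=cv2.imread("pics/scene0.png").astype(int)[190:225,345:390]
print("liddiff",np.abs(a-b).mean().round(2), readout.read_state()["ft_force"].round(1))
E
python3 lid.py; python3 -m inch '{"linear":[[0,0.1,0.4],[0,0.2,0.8]],"twist":[0,0],"claw":[0,0]}'; python3 lid.py
```

```text
liddiff 8.01 [-1.7 -1.8  5.8]
t: 7.55
position: [0.5573, -0.0263, 0.094]
orientation: [179.9, -0.1, 5.5]
ft_force: [-1.6, -2.4, 6.3]
width: 0.0
liddiff 60.9 [-1.6 -0.8  6.4][ WARN:0@3.925] global loadsave.cpp:1063 imwrite_ Unsupported depth image for selected encoder is fallbacked to CV_8U.
[ WARN:0@3.630] global loadsave.cpp:1063 imwrite_ Unsupported depth image for selected encoder is fallbacked to CV_8U.
```

The picture changed sharply where the lid was, so it's moving. I'll stop pressing and hold.

```bash
python3 -m inch '{"linear":[[0,0,0],[0,0,0],[0,0,0],[0,0,0]],"twist":[0,0,0,0],"claw":[0,0,0,0]}'
python3 - <<'E'
from workcell import readout,camera
import cv2
cv2.imwrite("pics/s3.png",camera("scene")["image"][:,:,::-1])
E
```

```text
t: 8.1
position: [0.5573, -0.0263, 0.094]
orientation: [179.9, -0.1, 5.5]
ft_force: [-2.2, -1.8, 6.1]
width: 0.0002
```

View pics/s3.png

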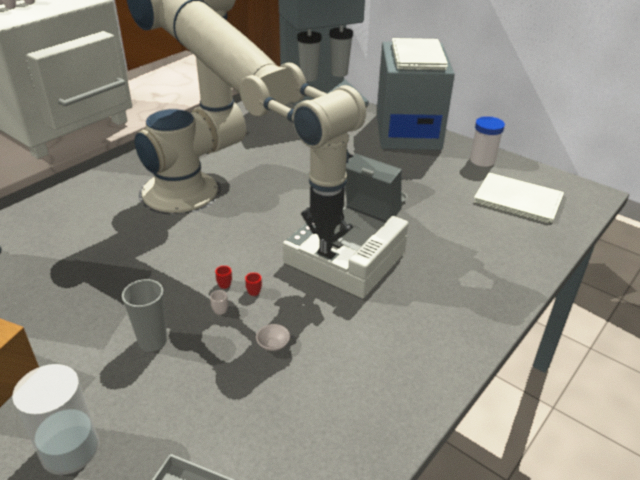

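```bash
python3 -m inch '{"linear":[[0,0,-2],[0,0,-5],[0,0,-10],[0,0,-25],[0,0,-50],[0,0,-75],[0,0,-85],[0,0,-85]],"twist":[0,0,0,0,0,0,0,0],"claw":[0,0,0,0,0,0,0,0]}'
python3 - <<'E'
from workcell import readout
from h import *
s=readout.read_state();print(shift(s,[.4473,-.2627,.12]))
E
```

```text
t: 9.15
position: [0.5575, -0.0258, 0.179]
orientation: [180.0, -0.1, 5.5]
ft_force: [0.1, 0.6, -0.7]
width: 0.0001
(array([-132.6,  225.1,   58.8]), None)
```

```bash
python3 -m inch '{"linear":[[-15,25,0],[-45,75,0],[-75,127,0],[-103,175,5],[-123,209,15],[-132,224,29],[-133,225,29],[-133,225,29]],"twist":[0,0,0,0,0,0,0,0],"claw":[62,62,62,62,62,62,62,62]}'
python3 - <<'E'
from workcell import readout,camera
import cv2
from h import *
for n in("scene","top"): cv2.imwrite(f"pics/{n}4.png",camera(n)["image"][:,:,::-1])
s=readout.read_state();print(s["position"],s["orientation"],s["width"])
E
```

```text
t: 10.15
position: [0.4468, -0.2615, 0.1489]
orientation: [-179.9, 0.0, 5.6]
ft_force: [0.4, 0.4, -0.8]
width: 0.0623
[ 0.44720966 -0.26150734  0.14958342] [ 1.79992230e+02 -4.71640024e-02  5.63233763e+00] 0.061866001572344696
```

View pics/top4.png

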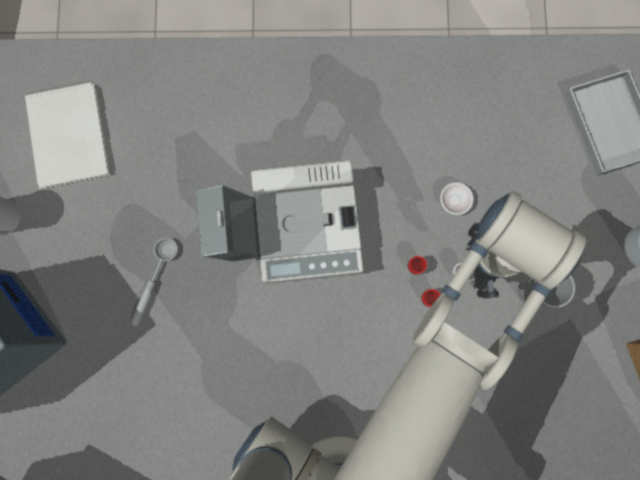

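View pics/scene4.png

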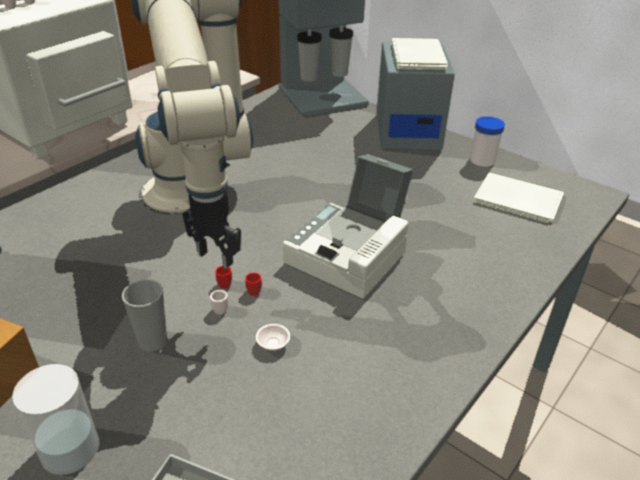

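```bash
python3 - <<'E'
import cv2,numpy as np
t=cv2.imread("pics/top4.png"); s=cv2.imread("pics/scene4.png")
a=cv2.resize(t[198:248,262:322],(400,333),interpolation=cv2.INTER_CUBIC)
b=cv2.resize(s[205:255,325:385],(400,333),interpolation=cv2.INTER_CUBIC)
o=np.hstack([a,b]);o=cv2.convertScaleAbs(o,alpha=1.5,beta=-60)
cv2.imwrite("pics/r.png",o)
E
```

```text
(no output)
```

View pics/r.png

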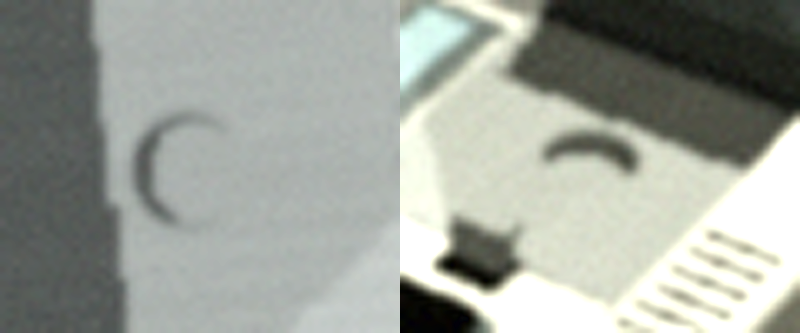

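```bash
python3 - <<'E'
from h import *
k=400/60
P={"top":[(132,170),(136,145),(150,125),(168,114),(190,110),(136,190),(148,210),(165,224),(182,229)],"scene":[(142,155),(150,140),(170,131),(190,129),(210,132),(228,145),(238,160)]}
O={"top":(262,198),"scene":(325,205)}
for n in P:
    w=np.array([onz(n,(O[n][0]+(u+.5)/k-.5,O[n][1]+(v+.5)/k-.5),.075)[:2] for u,v in P[n]])
    r=least_squares(lambda c:np.hypot(*(w-c).T)-.0175,w.mean(0)); print(n,r.x,(r.fun*1000).round(1))
    r=least_squares(lambda c:np.hypot(*(w-c[:2]).T)-c[2],[*w.mean(0),.0175]); print(n,r.x)
E
```

```text
top [0.54667055 0.09963284] [-0.6 -0.   0.5  0.9  1.2 -0.5  0.1  1.1  1.6]
top [0.54657297 0.09757824 0.01914045]
scene [0.54803533 0.09535955] [-0.   0.  -0.1  0.1  0.5 -0.8  0.4]
scene [0.54804547 0.09534547 0.01751439]
```

```bash
python3 -m inch '{"linear":[[0,1,15],[0,1,40],[0,1,65],[0,1,85],[0,1,100],[0,1,112],[0,1,120],[0,1,125],[0,1,125]],"twist":[0,0,0,0,0,0,0,0,0],"claw":[62,62,62,62,62,62,62,62,62]}'
python3 - <<'E'
from workcell import readout,camera
import cv2
s=camera("scene")["image"][:,:,::-1]; t=camera("top")["image"][:,:,::-1]
cv2.imwrite("pics/g.png",cv2.resize(s[230:340,165:285],(720,600),interpolation=cv2.INTER_CUBIC))
s=readout.read_state();print(s["position"],s["orientation"],s["width"],s["ft_force"])
E
```

```text
t: 11.38
position: [0.4465, -0.2636, 0.0241]
orientation: [-180.0, -0.0, 5.5]
ft_force: [0.0, -0.5, 0.7]
width: 0.0622
[ 0.4467191  -0.26372443  0.02459061] [ 1.79970646e+02 -3.66086462e-02  5.52764685e+00] 0.06174108128937165 [-0.4947188   0.33143903 -0.74294637]
```

View pics/g.png

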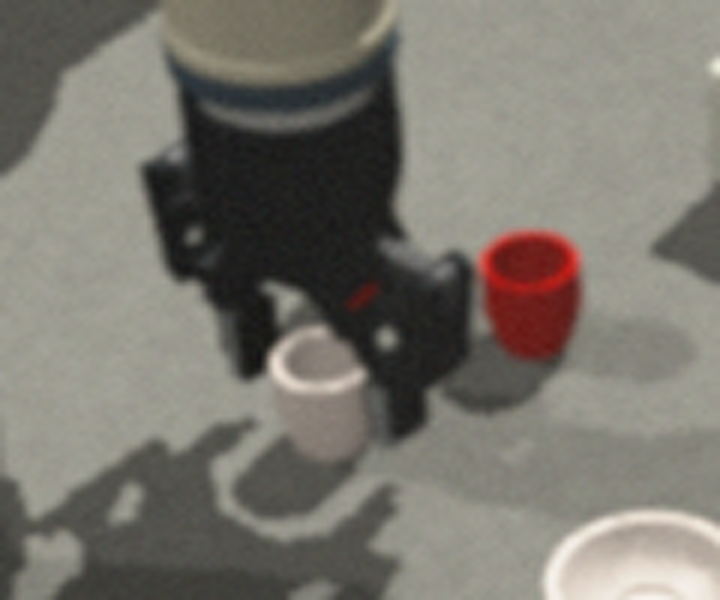

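```bash
python3 -m inch '{"linear":[[0,0,0],[0,0,0],[0,0,0],[0,0,0],[0,0,0],[0,0,0]],"twist":[0,0,0,0,0,0],"claw":[45,38,33,30,30,30]}' 30
python3 -m inch '{"linear":[[0,0,-2],[0,0,-6],[0,0,-15],[0,0,-35],[0,0,-65],[0,0,-95],[0,0,-120],[0,0,-130],[0,0,-135]],"twist":[0,0,0,0,0,0,0,0,0],"claw":[30,30,30,30,30,30,30,30,30]}'
python3 - <<'E'
from workcell import readout,camera
from h import *
s=camera("scene")["image"][:,:,::-1]; 
cv2.imwrite("pics/g2.png",cv2.resize(s[130:330,130:290],(480,600),interpolation=cv2.INTER_CUBIC))
s=readout.read_state();print(s["position"],s["orientation"],s["width"],s["ft_force"]);print(shift(s,[.5474,.0970,.16],5.6))
E
```

```text
t: 12.22
position: [0.4468, -0.2637, 0.0247]
orientation: [180.0, -0.0, 5.5]
ft_force: [-0.1, 0.1, 6.1]
width: 0.037
t: 13.35
position: [0.4466, -0.2636, 0.1599]
orientation: [180.0, -0.0, 5.5]
ft_force: [-1.0, -0.4, -1.0]
width: 0.0372
[ 0.44653768 -0.26357005  0.15980878] [ 1.79977659e+02 -2.59837864e-02  5.52957848e+00] 0.036795933885878825 [ 0.35185189 -0.26352009  0.87484214]
(array([ 1.351e+02, -3.492e+02, -3.000e-01]), np.float64(-0.001229087392068658))
```

View pics/g2.png

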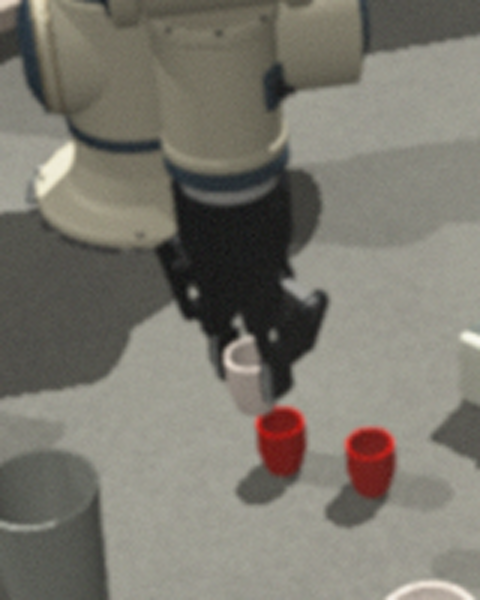

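```bash
python3 -m inch '{"linear":[[8,-20,-5],[25,-65,-5],[45,-116,-5],[65,-168,-5],[85,-220,-5],[103,-266,-5],[118,-305,-5],[128,-331,-5],[133,-344,0],[135,-348,5]],"twist":[0,0,0,0,0,0,0,0,0,0],"claw":[30,30,30,30,30,30,30,30,30,30]}'
python3 -m inch '{"linear":[[0,-1,5],[0,-1,15],[0,-1,22],[0,-1,24],[0,-1,24]],"twist":[0,0,0,0,0],"claw":[30,30,30,30,30]}'
python3 - <<'E'
from workcell import readout,camera
from h import *
im={n:camera(n)["image"][:,:,::-1] for n in("scene","top")}
for n in im: cv2.imwrite(f"pics/{n}5.png",im[n])
cv2.imwrite("pics/p.png",np.hstack([cv2.resize(im["scene"][180:260,310:390],(400,400),interpolation=cv2.INTER_CUBIC),cv2.resize(im["top"][180:260,250:330],(400,400),interpolation=cv2.INTER_CUBIC)]))
s=readout.read_state();print(s["position"],s["orientation"],s["width"],s["ft_force"])
E
```

```text
t: 14.65
position: [0.547, 0.096, 0.1528]
orientation: [180.0, 0.1, 5.6]
ft_force: [0.1, -0.5, -0.9]
width: 0.037
t: 15.28
position: [0.5472, 0.0967, 0.1301]
orientation: [180.0, 0.0, 5.5]
ft_force: [-0.7, -0.2, -1.5]
width: 0.0373
[0.54738419 0.09680771 0.13050828] [-1.79999900e+02 -3.83653317e-02  5.52514105e+00] 0.03724925793575128 [-0.22031017  0.20141176  0.26587983]
```

View pics/p.png

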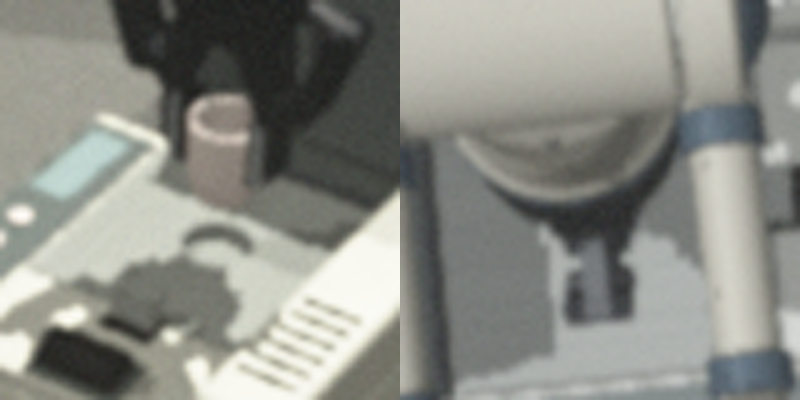

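View pics/top5.png

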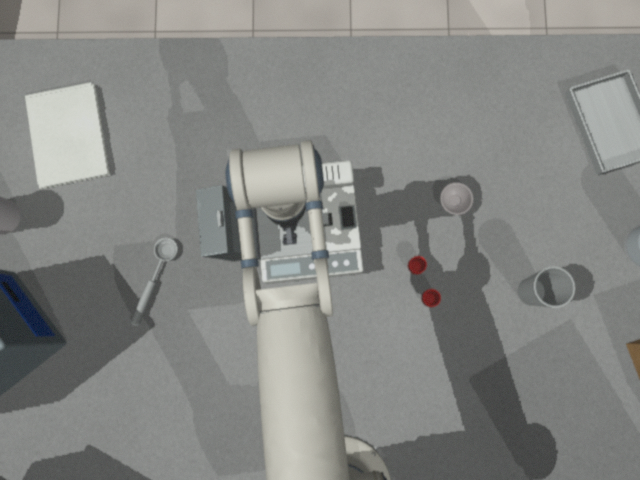

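```bash
python3 - <<'E'
from h import *
f=lambda u,v:(310+(u+.5)/5-.5,180+(v+.5)/5-.5)
g=lambda q:(q-[310,180])*5
print(onz("scene",f(228,118),.1505))
c,ph=np.array([.5480,.0954]),np.linspace(0,2*np.pi,13)
for z,r in((.1505,.019),(.1235,.019),(.1055,.014)):
    P=g(proj("scene",np.c_[c[0]+r*np.cos(ph),c[1]+r*np.sin(ph),np.full(13,z)])); print(z,"u",P[:,0].min().round(),P[:,0].max().round(),"v",P[:,1].min().round(),P[:,1].max().round())
im=cv2.imread("pics/scene5.png");cv2.imwrite("pics/q.png",cv2.convertScaleAbs(cv2.resize(im[190:245,330:390],(720,660)[:2],interpolation=cv2.INTER_CUBIC)[:600],alpha=1.6))
E
```

```text
[0.55024377 0.09473135 0.1505    ]
0.1505 u 184.0 263.0 v 92.0 136.0
0.1235 u 181.0 259.0 v 138.0 183.0
0.1055 u 190.0 247.0 v 174.0 207.0
```

View pics/q.png

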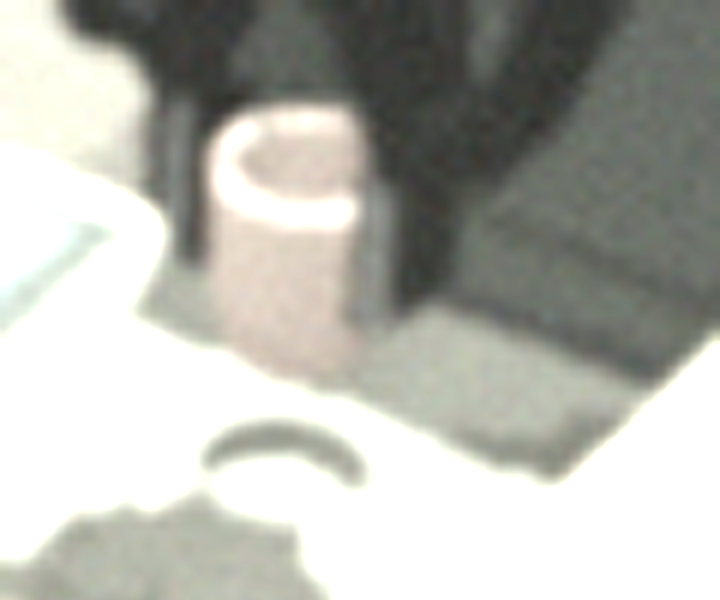

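```bash
python3 -m inch '{"linear":[[-0.7,0,5],[-0.7,0,12],[-0.7,0,18],[-0.7,0,22],[-0.7,0,25],[-0.7,0,26],[-0.7,0,26]],"twist":[0,0,0,0,0,0,0],"claw":[30,30,30,30,30,30,30]}'
python3 -m inch '{"linear":[[0,0,1],[0,0,2],[0,0,3]],"twist":[0,0,0],"claw":[30,30,30]}'
python3 - <<'E'
from workcell import readout,camera
from h import *
im=camera("scene")["image"][:,:,::-1];cv2.imwrite("pics/q2.png",cv2.convertScaleAbs(cv2.resize(im[195:245,330:390],(720,600),interpolation=cv2.INTER_CUBIC),alpha=1.3))
s=readout.read_state();print(s["position"],s["ft_force"])
E
```

```text
t: 16.25
position: [0.5466, 0.0968, 0.1042]
orientation: [-180.0, -0.0, 5.5]
ft_force: [-0.0, 1.1, -0.9]
width: 0.0369
t: 16.62
position: [0.5466, 0.0968, 0.1011]
orientation: [-180.0, -0.0, 5.5]
ft_force: [-0.3, -0.0, -0.7]
width: 0.0372
[0.5464407  0.09677742 0.10086246] [-0.15418488 -0.63792017  0.03849742]
```

View pics/q2.png

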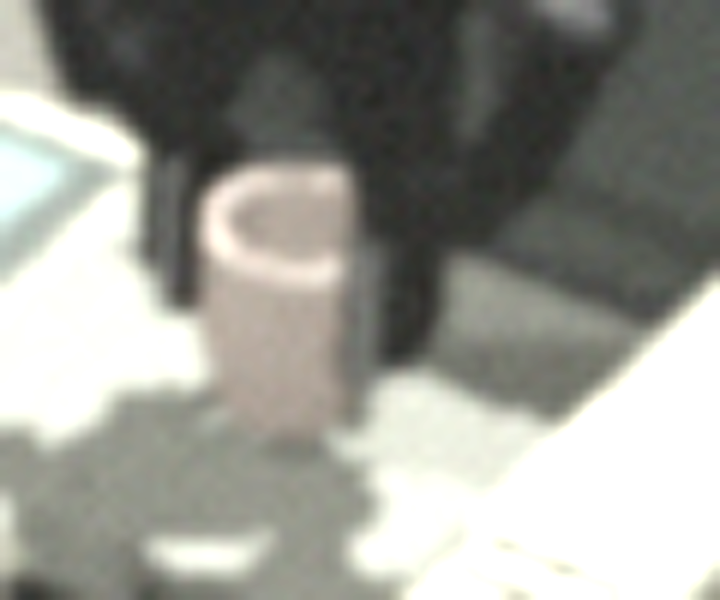

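```bash
python3 -m inch '{"linear":[[0,0,0.7],[0,0,1.4],[0,0,2.1]],"twist":[0,0,0],"claw":[30,30,30]}'; python3 -m inch '{"linear":[[0,0,0.7],[0,0,1.4]],"twist":[0,0],"claw":[30,30]}'
```

```text
t: 17.05
position: [0.5465, 0.0968, 0.0989]
orientation: [-180.0, -0.0, 5.5]
ft_force: [-0.1, -0.0, 0.2]
width: 0.0374
t: 17.3
position: [0.5465, 0.0968, 0.0975]
orientation: [-180.0, 0.0, 5.5]
ft_force: [-0.1, -0.5, -0.6]
width: 0.037
```

```bash
python3 -m inch '{"linear":[[0,0,0.7],[0,0,1.4]],"twist":[0,0],"claw":[30,30]}'
```

```text
t: 17.55
position: [0.5465, 0.0968, 0.0961]
orientation: [-180.0, 0.0, 5.5]
ft_force: [-1.1, -0.1, -0.5]
width: 0.0372
```

The underside is at about 0.0714, below deck height, with no resistance, so the foot is inside the recess. I'll carry on to the floor, expected at TCP about 0.0917.

```bash
python3 -m inch '{"linear":[[0,0,0.7],[0,0,1.4],[0,0,2.1]],"twist":[0,0,0],"claw":[30,30,30]}'; python3 -m inch '{"linear":[[0,0,0.5],[0,0,1.0]],"twist":[0,0],"claw":[30,30]}'
```

```text
t: 17.92
position: [0.5465, 0.0968, 0.094]
orientation: [180.0, 0.0, 5.5]
ft_force: [0.5, -0.0, 0.4]
width: 0.0373
t: 18.18
position: [0.5465, 0.0968, 0.0931]
orientation: [180.0, -0.0, 5.5]
ft_force: [0.1, -0.0, 0.1]
width: 0.0368
```

```bash
python3 -m inch '{"linear":[[0,0,0.5],[0,0,1]],"twist":[0,0],"claw":[30,30]}'
```

```text
t: 18.42
position: [0.5465, 0.0968, 0.092]
orientation: [180.0, -0.0, 5.5]
ft_force: [0.3, 0.1, 0.1]
width: 0.0372
```

```bash
python3 -m inch '{"linear":[[0,0,0.5],[0,0,1]],"twist":[0,0],"claw":[30,30]}'
```

```text
t: 18.68
position: [0.5465, 0.0968, 0.0917]
orientation: [-180.0, -0.0, 5.5]
ft_force: [-2.8, -0.8, 4.2]
width: 0.0369
```

Floor contact came at the predicted height. Now I'll release, then rise slowly.

```bash
python3 -m inch '{"linear":[[0,0,-0.3],[0,0,-0.3],[0,0,-0.3],[0,0,-0.3],[0,0,-0.3],[0,0,-0.3]],"twist":[0,0,0,0,0,0],"claw":[38,40,44,50,56,56]}'
python3 - <<'E'
from workcell import readout,camera
from h import *
im=camera("scene")["image"][:,:,::-1];cv2.imwrite("pics/q3.png",cv2.resize(im[180:260,310:406],(720,600),interpolation=cv2.INTER_CUBIC))
s=readout.read_state();print(s["position"],s["ft_force"])
E
```

```text
t: 19.42
position: [0.5465, 0.0968, 0.0913]
orientation: [180.0, 0.0, 5.5]
ft_force: [-0.1, -0.5, -0.1]
width: 0.0561
[0.5465279  0.0967862  0.09135065] [0.66648568 0.26287627 0.65328659]
```

View pics/q3.png

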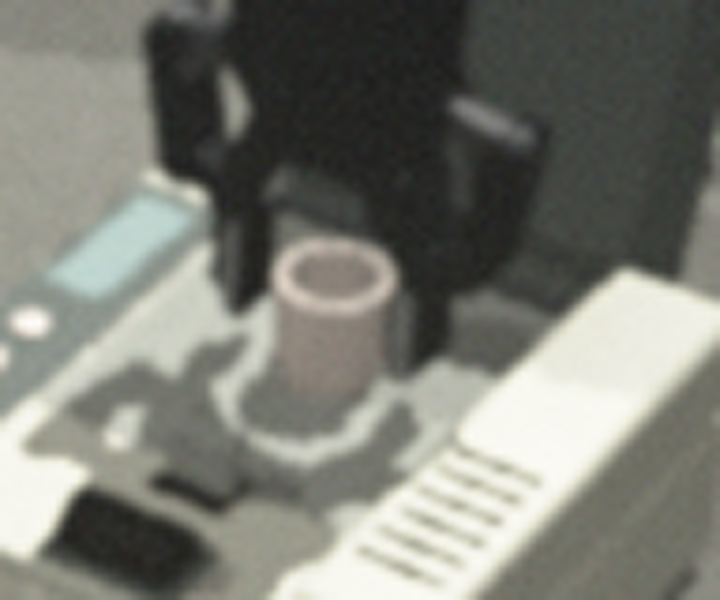

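The crucible stands upright with both fingers clear of it. Retreating straight up, then to the front.

```bash
python3 -m inch '{"linear":[[0,0,-3],[0,0,-10],[0,0,-25],[0,0,-45],[0,0,-70],[0,0,-95],[0,0,-115],[0,0,-120]],"twist":[0,0,0,0,0,0,0,0],"claw":[56,56,56,56,56,56,56,56]}'
python3 -m inch '{"linear":[[0,15,0],[0,60,0],[0,110,0],[0,160,0],[0,205,0],[0,235,0],[0,250,0],[0,250,0],[0,250,0]],"twist":[0,0,0,0,0,0,0,0,0],"claw":[56,56,56,56,56,56,56,56,56]}'
python3 - <<'E'
from workcell import readout,camera
from h import *
s=camera("scene")["image"][:,:,::-1];t=camera("top")["image"][:,:,::-1]
cv2.imwrite("pics/scene6.png",s);cv2.imwrite("pics/top6.png",t)
cv2.imwrite("pics/f.png",np.hstack([cv2.resize(s[140:280,270:410],(400,400),interpolation=cv2.INTER_CUBIC),cv2.resize(t[185:255,260:330],(400,400),interpolation=cv2.INTER_CUBIC)]))
print(readout.read_state()["ft_force"])
E
```

```text
t: 20.48
position: [0.5472, 0.0969, 0.214]
orientation: [-180.0, -0.2, 5.5]
ft_force: [-0.1, -0.5, 0.0]
width: 0.056
t: 21.6
position: [0.5705, -0.1511, 0.2112]
orientation: [-180.0, 0.0, 5.6]
ft_force: [0.3, 0.1, -0.6]
width: 0.056
[-0.28378482 -0.17249033 -0.23590045]
```

View pics/f.png

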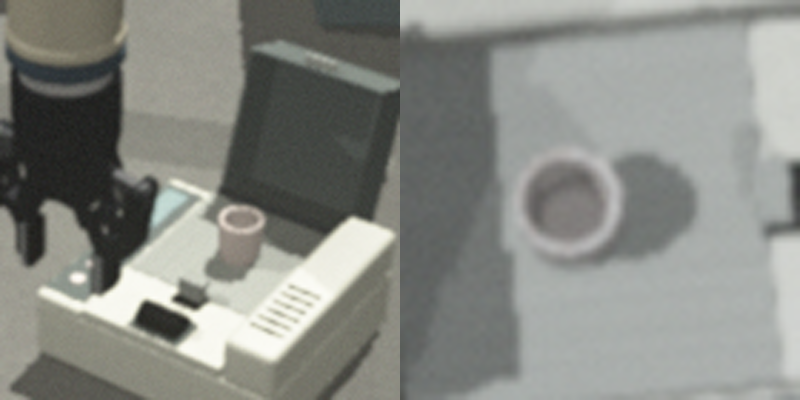

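View pics/scene6.png

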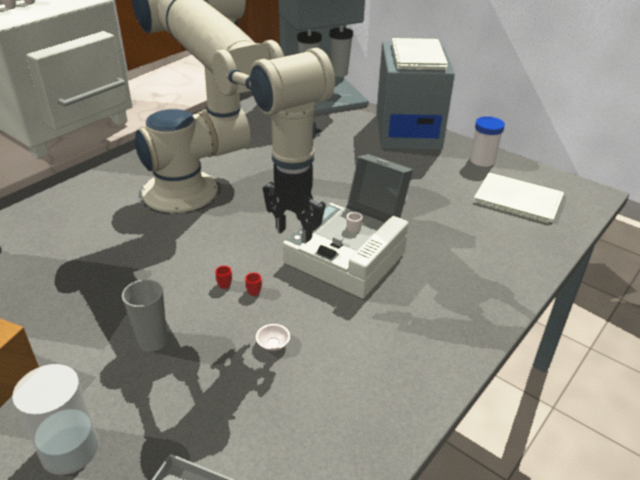

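```bash
python3 - <<'E'
from h import *
print("top rim",onz("top",(289.5,220.1),.112),"recess top .5467,.0985")
print("scene rim",onz("scene",(270+241.5/400*140-.3,140+220/400*140-.3),.112),"recess scene .5480,.0954")
a,b=cv2.imread("pics/top0.png").astype(int),cv2.imread("pics/top6.png").astype(int)
s0,s6=cv2.imread("pics/scene0.png").astype(int),cv2.imread("pics/scene6.png").astype(int)
E
```

```text
top rim [0.5458315  0.09733982 0.112     ] recess top .5467,.0985
scene rim [0.55087426 0.09341548 0.112     ] recess scene .5480,.0954
```

```bash
python3 - <<'E'
from workcell import arm
print(arm.close_job())
E
```

```text
the job is handed in; nothing more can be done
None
```

The job is handed in: the lid is fully open, and the white crucible stands upright in the recess, let go. It took about 22 s of the 54 s allowed.

- **Key:** I found its top by touch about 17 mm above the deck and pressed slowly. The latch let go about 5.5 to 6 mm down. The highest total wrist force I read was about 8.4 N, against the 16 N limit. A sideways force of about 4 N built up while pressing, and I relieved it by easing the finger sideways. I held still once the lid moved, and the hand stayed clear of it.
- **Crucible:** I took the white cup at top-view pixel (462, 271); the two red look-alikes were left alone. The foot went into the recess with no resistance. It met the floor at the expected depth, at about 4 N.
- **Last checks:**
  - The final pictures show the lid leaning back open and the crucible upright and let go. The dish, cup and spoon look unmoved by eye; I did not measure their shift.
  - The measured wrist force was near zero before hand-in.
  - The top view puts the rim centre about 1.5 mm from the recess centre.
  - The scene view gave about 3.5 mm, from a coarse reading by eye. The two cameras disagree by a few mm throughout, but both are within the 6 mm limit.

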